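# Index and lock the game-piece carousel

### The arm

A 7-joint arm with a two-finger parallel gripper is mounted at the origin on the work surface. World frame = base frame: x ahead of the robot, y to its left, z up, the work surface at z = 0. Lengths are in m, angles in rad, forces in N, time in s.
With the tool pointing down it reaches from about 0.425 to 0.875 m from the base axis. Payload 4.7 kg.
Tool frame: the origin (TCP) lies midway between the tips of the shut fingers; the grasp point (between the pads) lies 19 mm behind it; z points along the fingers, y is the direction in which the jaws open and shut (so a half turn about z gives the same grasp; the last joint's range is limited). The gripper opens to 87 mm and grips with 3 to 60 N. Pads are 19 mm wide; open, the fingers measure 117 mm over their backs; the gripper's body (75 mm by 190 mm) begins 51 mm behind the grasp point.
Start: joints at [1.153, 0.321, -0.07, 1.45, 0.023, 1.371, -0.057], TCP at [0.272, -0.59, 0.223] pointing down, gripper open.
Joint ranges: [-2.86, 2.86], [-0.3, 2.09], [-1.38, 1.24], [0.06, 2.45], [-1.56, 4.7], [0.09, 2.05], [-2.69, 2.69]. Speed limits (rad/s): [2.57, 2.57, 3.14, 3.14, 3.14, 3.14, 3.14].

### API

Orientations are given as a unit quaternion [w, x, y, z].
In Python, from station import telemetry, vision, order gives the robot as it stands. The module is installed in compiled form; this text tells all that it offers.
- The arm moves only by the shell command python3 -m creep 'ROWS' [FORCE]. ROWS is JSON, a list that holds one entry, the list of rows, each a list of 5 numbers: the shift along the tool's x, y, z in units of 50 mm (1.0 is 50 mm), then the turn about the tool's z in units of 5 degrees (1.0 is 5 degrees), then the closure, from 0 (fully open) to 1 (shut). In form: [[[dx, dy, dz, yaw, claw], ...]]. A call has 1 to 8 rows; each row shifts and turns the pose as measured when the row begins, along the tool's axes as they then stand; what a row does not reach is not made up. A row lasts 1/10 s, in which the tool goes at most 50 mm and 8.59 degrees, less where a joint would pass 70% of its speed; a pose out of reach is approached as far as the arm can. A call is refused whole if a number of a shift passes 1 or a number of a turn 1, either way. A call with a gripper value outside its range is refused whole. The fingers move at their own pace and stop on an object; FORCE is the grip in N (left out, the last holds). Time passes only in rows, so rows that do not move let the fingers close. It gives the time, the measured TCP pose, the force and the opening at its end, in the units of the state.
- telemetry.read_state(): the state, without advancing time (a new reading comes with each control period).
- vision.read_camera(name): name is "scene" or "top" or "wrist"; returns a dict with "color" (420x560x3 uint8, red, green, blue), "mtx" (3x3 intrinsics, pixels), "position" and "rotation" of the camera in the world; the wrist camera has in their place "hand_eye" (4x4, takes a point from camera to tool coordinates, whose origin is the TCP and whose axes are the flange's). Camera axes: x right, y up, looking along -z (the intrinsics and any distortion apply to the point x, -y, -z); pixel columns grow to the right and rows downward; lengths in m; the calibration is good to about 2 mm. A picture is of the moment at which its call begins: read the wrist's pose just before it. There is no depth.
- order.sign_off(): hands the job in, once; it reports no verdict.
The state is a dict: "t": time; "joint_pos": joint angles; "joint_velocities": joint speeds; "tau": joint torques, N m; "tcp_pos": TCP position; "ee_rot": TCP orientation; "contact_force": force on the tool from outside, world axes, zero at the start; "wrist_torque": the same for the moment, N m; "opening": finger opening in m.
Only numpy, scipy, OpenCV 4.12 (cv2) and the standard library are available. Lean on these libraries where they do the work, as an engineer would, in place of code of your own. Each camera call takes 0.05 s, during which the arm holds its last target. There are 200 camera calls.

### The job

Bring the game-piece carousel round to its index mark and lock it there: push one of its upright pegs gently anticlockwise (seen from above) until the brass keeper on the rim meets the steel stop screw at the red index post, and keep pressing it there for about a second with some 10 N at the peg. Then press the black plunger straight down until it is fully home in the keeper, and let go of everything. Never push the turntable with more than 13 N or the plunger with more than 20 N, leave the plunger up until the keeper is under it, and leave the dice, the bowl and the caddy where they stand.

Things in the scene. Friction and masses are not known exactly. Their poses are not given: they have to be found in the camera images.
- plinth: fixed wooden foot of the carousel, a round block 170 mm across and 20 mm high with a flat tongue under the index post. Origin: on the turning axis, at the work surface; z up along the axis. Its +x axis points from the turning axis to the index post (the index direction); its +y lies 90 degrees anticlockwise of that
- index_post: fixed red bracket on the plinth, same origin and axes as the plinth: an upright 24 x 30 mm, 68 mm high, at 148 to 172 mm from the axis along +x; an arm 24 mm wide, 56 to 68 mm above the work surface, reaching inwards to 103 mm from the axis (the plunger goes down through it); and a red stop block 46 mm high, 105 to 170 mm from the axis along +x, 48 to 62 mm towards +y
- turntable: light wooden disc, 200 mm across, upper face 34 mm above the work surface, 0.4 to 0.9 kg, with flat coloured tokens (4 mm high) and a low steel hub (28 mm across, 12 mm high) on it; turns freely about the vertical axis against about 0.12 N m of friction and stays where it is left. Origin: on the axis, at the work surface; its +x points to the brass keeper
- carousel (a joint): angle of the turntable in rad, growing anticlockwise seen from above; 0 when the keeper's middle is exactly in the index direction under the plunger (the 10 mm pin enters the gap within 0.09 either way). The keeper meets the stop screw somewhere between -0.077 and +0.077, depending on how the screw is set. Starts between about -1.7 and -0.7; can be turned back to -2.7 at most
- peg0 (a point): centre of an upright dark wooden peg on the turntable, 14 mm thick, 80 mm from the axis, 34 to 79 mm above the work surface (this point at 60 mm height); 45 degrees anticlockwise of the keeper
- peg1 (a point): same kind of peg, 135 degrees anticlockwise of the keeper
- peg2 (a point): same kind of peg, 225 degrees anticlockwise of the keeper
- peg3 (a point): same kind of peg, 315 degrees anticlockwise of the keeper
- keeper (a point): middle of the gap of the brass keeper, at its upper edge: two brass blocks on the turntable's rim, 94 to 132 mm from the axis, each 12 mm wide, 22 to 40 mm above the work surface, with a 32 mm gap between them for the plunger's pin; this point 117 mm from the axis, moving with the turntable
- plunger_knob: the lock plunger: round black knob 28 mm across and 12 mm thick on a 10 mm steel pin, 117 mm from the axis in the index direction. Origin: on the turning axis, not at the knob
- plunger_top (a point): middle of the flat top of the black plunger knob, 97 mm above the work surface when up and 81 mm when fully home; moves with the plunger
- plunger (a joint): how far the plunger has been pressed down, in m: 0 up, 0.016 fully home against a hard end. It moves against a steady friction of about 3 N and stays where it is left. Away from the keeper's gap it lands on the brass after 6 mm
- die_a_center (a point): red silicone die, a 24 mm cube, at its centre; to be left alone
- die_b_center (a point): the other red die, same; to be left alone
- bowl: loose stainless steel bowl of wooden discs, 124 mm across, 50 mm high; origin at the middle of its underside; to be left alone
- caddy: loose black plastic game caddy with a latch, 112 x 152 mm, 84 mm high plus a low carrying handle up to 98 mm; origin at the middle of its underside; to be left alone
- stop (a point): middle setting of the tip of the round-ended 10 mm steel stop screw, which points to the plinth's -y out of the red stop block, 117 mm from the axis, 32 mm above the work surface. The real tip is set differently each time, up to 9 mm either way along y; this reading does not show it, so the stop must be found by feel. The screw does not give way

How it is judged:
On the way, in this order (a step that is already met when the one before it is completed fails the run):
1. the keeper is held against the stop screw with more than 3.5 N there for 0.5 s, with the plunger still up (contact force between turntable and index_post above 3.5 N and value of joint plunger below 0.002 m and value of joint carousel above -0.095 rad), for 0.5 s.
2. the plunger is pressed home in the keeper (value of joint plunger above 0.0135 m), for 0.2 s.
At the end, for the whole second after the job is handed in: The keeper was pressed on the stop screw (over 3.5 N there, about 6.6 N at a peg, for 0.5 s), then the plunger was pressed down; at the end the plunger is within 2.5 mm of fully home, and the turntable is within 0.095 rad of the index direction and at rest (value of joint plunger above 0.0135 m and value of joint carousel between -0.095 and 0.095 rad and velocity of joint carousel between -0.05 and 0.05 rad/s); the robot touches nothing.
It fails at once if the turntable is pushed with more than 13 N (contact force between any of the fingers, the arm and turntable above 13 N).
It fails at once if the plunger is pushed with more than 20 N (contact force between any of the fingers, the arm and plunger_knob above 20 N).
It fails at once if the plunger is pressed down before the keeper is under it (value of joint plunger above 0.004 m and value of joint carousel below -0.12 rad).
It fails at once if the turntable is flung round faster than 4 rad/s (velocity of joint carousel above 4 rad/s or velocity of joint carousel below -4 rad/s).
It fails at once if a die, the bowl or the caddy is moved by more than 20 mm (distance of any of die_a_center, die_b_center, bowl, caddy from where it was at the start of the episode above 0.02 m).
It also fails if it takes over 72 s, if anything falls off the work surface, if the arm or the gripper's body presses on something with over 40 N, if the wrist force passes 120 N, or if a joint passes its speed limit or range.

## Working session

There is one attempt and no reset: what is moved stays moved. The work goes in short steps, Python scripts to look and compute and a shell command to move; the robot and the scene stay as the last step left them, time stands still between calls to the robot, and variables do not carry over. Pictures are saved under pics/ and viewed, about 8 in all and at most 12, crops included, and the job is handed in when it is done.

```bash
mkdir -p pics; python3 - <<'E'
from station import telemetry, vision
import cv2,json,numpy as np
s=telemetry.read_state();print({k:np.round(v,4).tolist() for k,v in s.items()})
for n in("scene","top"):
    c=vision.read_camera(n);cv2.imwrite(f"pics/{n}0.png",c["color"][:,:,::-1])
    np.savez(f"{n}0.npz",**{k:c[k] for k in c if k!="color"});print(n,{k:np.round(c[k],3).tolist() for k in c if k!="color"})
E
```

```text
{'t': 0.0, 'joint_pos': [1.1531, 0.3218, -0.0701, 1.4517, 0.0226, 1.3708, -0.0569], 'joint_velocities': [0.0002, -0.0007, -0.0012, -0.0006, -0.0014, -0.0003, 0.0008], 'tau': [-0.0009, -49.1292, -0.4047, -31.2526, -0.064, 0.0438, 0.0002], 'tcp_pos': [0.2717, -0.5899, 0.2215], 'ee_rot': [-0.0009, 0.9768, 0.2142, -0.0003], 'contact_force': [0.381, -0.4347, 0.4746], 'wrist_torque': [-0.0304, 0.0062, -0.0054], 'opening': 0.0872}
scene {'mtx': [[381.346, 0.0, 278.811], [0.0, 381.346, 209.233], [0.0, 0.0, 1.0]], 'position': [1.083, -0.455, 0.725], 'rotation': [0.823, 0.37, 0.167, 0.397]}
top {'mtx': [[427.783, 0.0, 274.286], [0.0, 427.783, 209.151], [0.0, 0.0, 1.0]], 'position': [0.476, 0.006, 1.023], 'rotation': [-0.701, -0.026, 0.018, 0.712]}
```

View pics/top0.png

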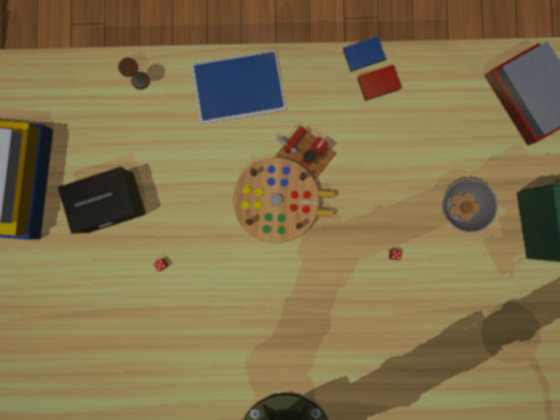

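View pics/scene0.png

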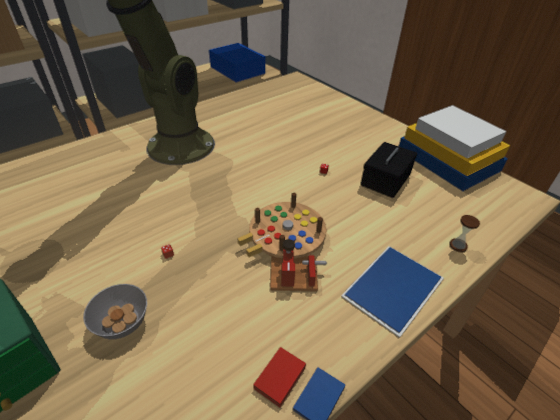

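The top view shows the hub near (277,200), the knob near (309,156), the keeper near (325,202), and pegs near (303,176), (254,171), (249,221) and (302,226). Next I'll zoom in.

```bash
python3 - <<'E'
import cv2
i=cv2.imread("pics/top0.png")[115:255,215:350]
cv2.imwrite("pics/topz.png",cv2.resize(i,None,fx=4.2,fy=4.2,interpolation=cv2.INTER_CUBIC))
E
```

```text
(no output)
```

View pics/topz.png

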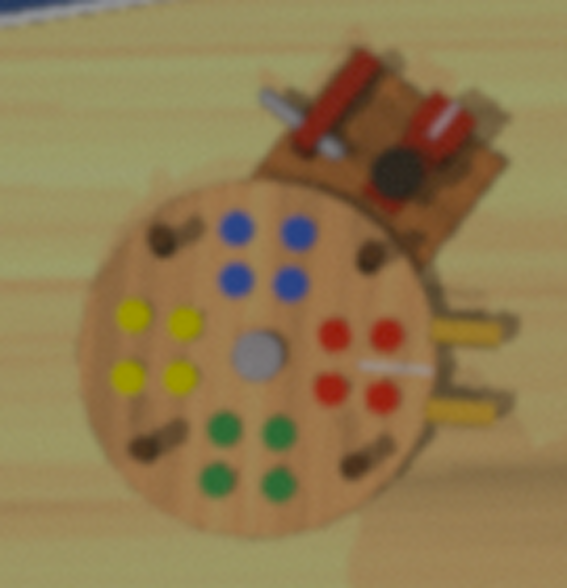

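Zoomed picture: hub (259,355), knob (398,173), peg tops (371,258), (161,240), (145,448), (354,466), and keeper blocks (467,331) and (461,411).

```bash
cat > h.py <<'E'
import numpy as np
from scipy.spatial.transform import Rotation as R
def q2R(q): q=np.asarray(q); return R.from_quat(q[[1,2,3,0]]).as_matrix()
def ray(c,uv,z):
    K=c["mtx"];r=c["rotation"];M=q2R(r) if np.size(r)==4 else r
    d=M@np.array([(uv[0]-K[0,2])/K[0,0],-(uv[1]-K[1,2])/K[1,1],-1])
    p=np.array(c["position"]);return p+d*(z-p[2])/d[2]
def proj(c,P):
    K=c["mtx"];p=q2R(c["rotation"]).T@(np.array(P)-c["position"]);return K[0,2]-K[0,0]*p[0]/p[2],K[1,2]+K[1,1]*p[1]/p[2]
E
python3 - <<'E'
from h import *
c=np.load("top0.npz")
z=lambda u,v:((u+.5)/4.2-.5+215,(v+.5)/4.2-.5+115)
pts={"hub":(259,355,.046),"knob":(398,173,.097),"pA":(371,258,.079),"pB":(161,240,.079),"pC":(145,448,.079),"pD":(354,466,.079),"keep":(464,371,.040)}
W={k:ray(c,z(*v[:2]),v[2]) for k,v in pts.items()}
pc=np.mean([W["p"+k] for k in "ABCD"],0)
print("pegs centre",pc)
C=(W["hub"]+pc)[:2]/2
for k,w in W.items():
    d=w[:2]-C;print(k,w.round(4),"r %.4f ang %.1f"%(np.hypot(*d),np.degrees(np.arctan2(d[1],d[0]))))
s=np.load("scene0.npz")
for k,w in W.items(): print(k,np.round(proj(s,w),1))
E
```

```text
pegs centre [0.55856689 0.01285388 0.079     ]
hub [0.5602 0.0124 0.046 ] r 0.0008 ang -16.6
knob [ 0.6495 -0.0617  0.097 ] r 0.1168 ang -39.5
pA [ 0.6078 -0.0478  0.079 ] r 0.0775 ang -51.3
pB [0.6193 0.0631 0.079 ] r 0.0784 ang 40.1
pC [0.5092 0.0729 0.079 ] r 0.0784 ang 129.8
pD [ 0.498  -0.0368  0.079 ] r 0.0788 ang -141.2
keep [ 0.55   -0.0998  0.04  ] r 0.1128 ang -94.8
hub [287.1 222.5]
knob [288.1 242.2]
pA [281.  234.5]
pB [318.6 217.3]
pC [292.7 193.2]
pD [256.9 207.9]
keep [249.2 241.6]
```

```bash
cat >> h.py <<'E'
C=np.array([.5594,.0126])
def st(goal=None,ang=None):
    "state; shift to goal (tool units); yaw units to bring tool -x to angle ang (deg)"
    from station import telemetry
    s=telemetry.read_state();M=q2R(s["ee_rot"]);p=np.array(s["tcp_pos"]);a=np.degrees(np.arctan2(-M[1,0],-M[0,0]))
    d=p[:2]-C
    print("t %.1f tcp"%s["t"],p.round(4),"-x ang %.1f tilt %.3f pol %.1f r %.4f"%(a,M[2,2],np.degrees(np.arctan2(d[1],d[0]))%360,np.hypot(*d)),"F",np.round(s["contact_force"],2),"Ftool",(M.T@s["contact_force"]).round(2),"q7 %.2f open %.3f"%(s["joint_pos"][6],s["opening"]))
    if goal is not None: print("need",(M.T@(np.array(goal)-p)/.05).round(3))
    if ang is not None: print("yaw",round(-((ang-a+180)%360-180)/5,2))
    return s,M,p
E
python3 -m creep '[[[0.65,-0.64,0,0,1],[0.65,-0.64,0,0,1],[0.65,-0.64,0,0,1],[0.65,-0.64,0,0,1],[0.65,-0.64,0,0,1],[0.65,-0.64,0,0,1],[0.65,-0.64,0,0,1],[0.65,-0.64,0,0,1]]]' 20
python3 -c "
from h import *
st([.533,.095,.12],-140.5)"
```

```text
t: 0.9
tcp_pos: [0.3997, -0.2424, 0.2157]
ee_rot: [-0.003, 0.978, 0.207, -0.004]
contact_force: [0.4, -0.7, -0.4]
opening: 0.031
t 0.9 tcp [ 0.3997 -0.2424  0.2157] -x ang -156.1 tilt -1.000 pol 237.9 r 0.3008 F [ 0.41 -0.7  -0.39] Ftool [0.1  0.81 0.38] q7 -0.65 open 0.031
need [ 5.18  -5.077  1.92 ]
yaw -3.12
```

```bash
python3 -m creep '[[[0.65,-0.64,0,0,1],[0.65,-0.64,0,0,1],[0.65,-0.64,0,0,1],[0.65,-0.64,0,0,1],[0.65,-0.64,0,0,1],[0.65,-0.64,0,0,1],[0.65,-0.64,0,0,1],[0.4,-0.4,0.3,0,1]]]'
python3 -m creep '[[[0,0,0.4,-1,1],[0,0,0.4,-1,1],[0,0,0.4,-1,1],[0,0,0.3,0,1],[0,0,0,0,1]]]'
python3 -c "
from h import *
st([.533,.095,.05],-140.5)"
```

```text
t: 1.7
tcp_pos: [0.5295, 0.098, 0.2012]
ee_rot: [-0.002, 0.978, 0.208, -0.002]
contact_force: [0.1, -0.2, 1.2]
opening: 0.0002
t: 2.2
tcp_pos: [0.5273, 0.1064, 0.1206]
ee_rot: [-0.005, 0.939, 0.343, -0.003]
contact_force: [-0.5, 0.3, -0.1]
opening: 0.0004
t 2.2 tcp [0.5273 0.1064 0.1206] -x ang -139.9 tilt -1.000 pol 108.9 r 0.0992 F [-0.46  0.27 -0.15] Ftool [-0.17 -0.5   0.16] q7 -1.25 open 0.000
need [-0.056  0.264  1.409]
yaw 0.12
```

```bash
python3 -m creep '[[[0,0.2,0.2,0,1],[0,0.1,0.3,0,1],[0,0,0.3,0,1],[0,0,0.3,0,1],[0,0,0.2,0,1],[0,0,0.05,0,1],[0,0,0,0,1],[0,0,0,0,1]]]'
python3 - <<'E'
from h import *
from station import vision
import cv2
s,M,p=st([.533,.095,.05],-140.5)
print("peg in tool mm",(M.T@(np.array([.5085,.0743,.05])-p)*1e3).round(1))
c=vision.read_camera("scene")
i=c["color"][140:300,190:390,::-1];cv2.imwrite("pics/s1.png",cv2.resize(i,None,fx=3.5,fy=3.5,interpolation=cv2.INTER_CUBIC))
E
```

```text
t: 3.0
tcp_pos: [0.5385, 0.0932, 0.0482]
ee_rot: [-0.004, 0.941, 0.34, -0.002]
contact_force: [0.1, -0.4, 0.1]
opening: 0.0008
t 3.0 tcp [0.5385 0.0932 0.0482] -x ang -140.3 tilt -1.000 pol 104.5 r 0.0833 F [ 0.1  -0.41  0.12] Ftool [-0.18  0.38 -0.12] q7 -1.29 open 0.001
need [-0.062 -0.098 -0.036]
yaw 0.04
peg in tool mm [-35.2  -4.6  -1.7]
```

View pics/s1.png

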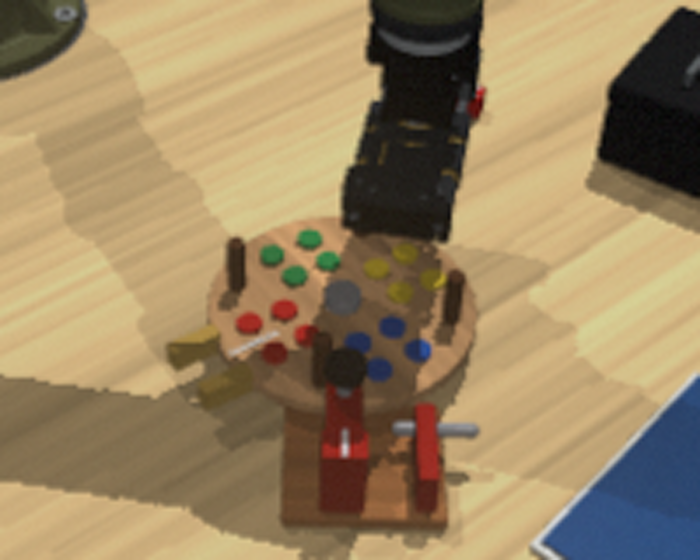

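The picture shows the gripper over the disc's near-left part at about (405,200), hiding peg2. The keeper is still at (215,365), so nothing has moved. Now a gentle approach.

```bash
python3 -m creep '[[[-0.06,-0.09,0,0,1],[-0.06,0,0,0,1],[-0.06,0,0,0,1],[-0.05,0,0,0,1],[-0.05,0,0,0,1]]]'
python3 -c "
from h import *
st()"
python3 -m creep '[[[-0.04,0,0,0,1],[-0.04,0,0,0,1],[-0.04,0,0,0,1]]]'
python3 -c "
from h import *
st()"
```

```text
t: 3.55
tcp_pos: [0.5251, 0.088, 0.0503]
ee_rot: [-0.004, 0.94, 0.34, -0.0]
contact_force: [0.1, -0.8, -0.5]
opening: 0.0003
t 3.5 tcp [0.5251 0.088  0.0503] -x ang -140.2 tilt -1.000 pol 114.5 r 0.0828 F [ 0.05 -0.84 -0.5 ] Ftool [-0.5   0.68  0.49] q7 -1.27 open 0.000
t: 3.85
tcp_pos: [0.5204, 0.0838, 0.0506]
ee_rot: [-0.004, 0.94, 0.34, 0.0]
contact_force: [0.9, 1.0, -1.1]
opening: 0.0003
t 3.9 tcp [0.5204 0.0838 0.0506] -x ang -140.3 tilt -1.000 pol 118.7 r 0.0812 F [ 0.94  1.03 -1.13] Ftool [ 1.38 -0.18  1.14] q7 -1.26 open 0.000
```

```bash
python3 -m creep '[[[-0.07,-0.015,0,-0.5,1],[-0.07,-0.015,0,-0.5,1],[-0.07,-0.015,0,-0.5,1],[-0.07,-0.015,0,-0.5,1],[-0.07,-0.015,0,-0.5,1],[-0.07,-0.015,0,-0.5,1],[-0.07,-0.015,0,-0.5,1],[-0.07,-0.015,0,-0.5,1]]]'
python3 -c "
from h import *
st()"
```

```text
t: 4.65
tcp_pos: [0.5006, 0.0696, 0.0512]
ee_rot: [-0.004, 0.863, 0.505, 0.007]
contact_force: [0.2, 1.6, -1.4]
opening: 0.0004
t 4.7 tcp [0.5006 0.0696 0.0512] -x ang -119.4 tilt -1.000 pol 135.9 r 0.0819 F [ 0.2   1.58 -1.37] Ftool [ 1.45 -0.6   1.39] q7 -0.86 open 0.000
```

```bash
python3 -m creep '[[[-0.08,-0.01,0,-0.4,1],[-0.08,-0.01,0,-0.4,1],[-0.08,-0.015,0,-0.4,1],[-0.08,-0.015,0,-0.4,1],[-0.08,-0.015,0,-0.4,1],[-0.08,-0.015,0,-0.5,1],[-0.08,-0.015,0,-0.5,1],[-0.07,-0.015,0,-0.5,1]]]'
python3 -c "
from h import *
st()"
```

```text
t: 5.45
tcp_pos: [0.4852, 0.0466, 0.0513]
ee_rot: [-0.003, 0.771, 0.637, 0.012]
contact_force: [0.7, 1.4, -0.2]
opening: 0.0007
t 5.5 tcp [0.4852 0.0466 0.0513] -x ang -100.9 tilt -1.000 pol 155.4 r 0.0816 F [ 0.74  1.36 -0.16] Ftool [1.47 0.47 0.2 ] q7 -0.47 open 0.001
```

```bash
python3 -m creep '[[[-0.07,-0.015,0,-0.5,1],[-0.07,-0.015,0,-0.5,1],[-0.06,-0.015,0,-0.4,1],[-0.05,-0.01,0,-0.3,1],[-0.04,-0.01,0,-0.2,1]]]'
python3 -c "
from h import *
st()"
python3 -m creep '[[[-0.03,-0.005,0,-0.15,1],[-0.03,-0.005,0,-0.15,1]]]'
python3 -c "
from h import *
st()"
```

```text
t: 5.95
tcp_pos: [0.4808, 0.035, 0.0514]
ee_rot: [-0.003, 0.712, 0.702, 0.015]
contact_force: [0.8, 1.9, -0.6]
opening: 0.0005
t 6.0 tcp [0.4808 0.035  0.0514] -x ang -90.9 tilt -1.000 pol 164.1 r 0.0817 F [ 0.81  1.87 -0.56] Ftool [1.87 0.77 0.62] q7 -0.26 open 0.001
t: 6.15
tcp_pos: [0.4803, 0.0324, 0.0513]
ee_rot: [-0.003, 0.702, 0.712, 0.015]
contact_force: [0.4, 1.7, -0.5]
opening: 0.0003
t 6.2 tcp [0.4803 0.0324 0.0513] -x ang -89.2 tilt -1.000 pol 165.9 r 0.0816 F [ 0.37  1.71 -0.53] Ftool [1.69 0.38 0.58] q7 -0.22 open 0.000
```

```bash
python3 -m creep '[[[-0.03,-0.005,0,-0.15,1],[-0.03,-0.005,0,-0.15,1],[-0.03,-0.005,0,-0.15,1]]]'
python3 -c "
from h import *
st()"
python3 -m creep '[[[-0.025,-0.005,0,-0.1,1],[-0.025,-0.005,0,-0.1,1]]]'
python3 -c "
from h import *
st()"
python3 -m creep '[[[-0.025,-0.005,0,-0.1,1],[-0.025,-0.005,0,-0.1,1]]]'
python3 -c "
from h import *
st()"
```

```text
t: 6.45
tcp_pos: [0.4795, 0.028, 0.0513]
ee_rot: [-0.003, 0.687, 0.726, 0.015]
contact_force: [-0.7, 2.6, 0.2]
opening: 0.0003
t 6.5 tcp [0.4795 0.028  0.0513] -x ang -86.8 tilt -1.000 pol 169.1 r 0.0814 F [-0.75  2.56  0.2 ] Ftool [ 2.6  -0.6  -0.14] q7 -0.17 open 0.000
t: 6.65
tcp_pos: [0.4791, 0.0253, 0.0513]
ee_rot: [-0.003, 0.68, 0.733, 0.015]
contact_force: [-0.5, 1.9, 0.8]
opening: 0.0003
t 6.7 tcp [0.4791 0.0253 0.0513] -x ang -85.7 tilt -1.000 pol 171.0 r 0.0813 F [-0.45  1.95  0.82] Ftool [ 2.   -0.29 -0.78] q7 -0.14 open 0.000
t: 6.85
tcp_pos: [0.4789, 0.0225, 0.0512]
ee_rot: [-0.002, 0.673, 0.739, 0.015]
contact_force: [0.4, 1.5, 0.9]
opening: 0.0004
t 6.8 tcp [0.4789 0.0225 0.0512] -x ang -84.6 tilt -1.000 pol 173.0 r 0.0811 F [0.42 1.45 0.93] Ftool [ 1.43  0.58 -0.89] q7 -0.12 open 0.000
```

No stop yet. Continuing slowly, without yaw now.

```bash
python3 -m creep '[[[-0.02,-0.003,0,0,1],[-0.02,-0.003,0,0,1]]]'
python3 -c "
from h import *
st()"
python3 -m creep '[[[-0.02,-0.003,0,0,1],[-0.02,-0.003,0,0,1]]]'
python3 -c "
from h import *
st()"

```

```text
t: 7.05
tcp_pos: [0.4789, 0.0203, 0.0512]
ee_rot: [-0.002, 0.673, 0.739, 0.016]
contact_force: [0.2, 1.2, 1.1]
opening: 0.0004
t 7.0 tcp [0.4789 0.0203 0.0512] -x ang -84.6 tilt -1.000 pol 174.6 r 0.0808 F [0.15 1.24 1.14] Ftool [ 1.25  0.29 -1.1 ] q7 -0.11 open 0.000
t: 7.25
tcp_pos: [0.479, 0.0186, 0.0513]
ee_rot: [-0.002, 0.673, 0.739, 0.016]
contact_force: [-0.2, 4.4, -0.6]
opening: 0.0005
t 7.2 tcp [0.479  0.0186 0.0513] -x ang -84.6 tilt -0.999 pol 175.8 r 0.0806 F [-0.23  4.44 -0.59] Ftool [4.42 0.18 0.71] q7 -0.11 open 0.000
```

```bash
python3 -m creep '[[[-0.02,0,0,0,1]]]'
python3 -c "
from h import *
st()"
python3 -m creep '[[[-0.02,0,0,0,1]]]'
python3 -c "
from h import *
st()"

```

```text
t: 7.35
tcp_pos: [0.479, 0.0185, 0.0513]
ee_rot: [-0.003, 0.673, 0.74, 0.017]
contact_force: [0.3, 5.2, 0.2]
opening: 0.0005
t 7.3 tcp [0.479  0.0185 0.0513] -x ang -84.6 tilt -0.999 pol 175.8 r 0.0806 F [0.33 5.15 0.2 ] Ftool [ 5.1   0.82 -0.05] q7 -0.11 open 0.000
t: 7.45
tcp_pos: [0.479, 0.0185, 0.0513]
ee_rot: [-0.003, 0.673, 0.74, 0.017]
contact_force: [-1.4, 6.2, 0.8]
opening: 0.0002
t 7.5 tcp [0.479  0.0185 0.0513] -x ang -84.5 tilt -0.999 pol 175.8 r 0.0806 F [-1.44  6.24  0.81] Ftool [ 6.37 -0.83 -0.66] q7 -0.10 open 0.000
```

```bash
python3 -m creep '[[[-0.028,0,0,0,1],[-0.028,0,0,0,1]]]'
python3 -c "
from h import *
st()"
python3 -m creep '[[[-0.034,0,0,0,1]]]'
python3 -c "
from h import *
st()"

```

```text
t: 7.65
tcp_pos: [0.479, 0.0186, 0.0513]
ee_rot: [-0.005, 0.672, 0.74, 0.018]
contact_force: [-1.2, 6.5, 0.5]
opening: 0.0004
t 7.7 tcp [0.479  0.0186 0.0513] -x ang -84.4 tilt -0.999 pol 175.8 r 0.0806 F [-1.21  6.46  0.55] Ftool [ 6.56 -0.57 -0.36] q7 -0.10 open 0.000
t: 7.75
tcp_pos: [0.479, 0.0185, 0.0513]
ee_rot: [-0.005, 0.672, 0.741, 0.019]
contact_force: [-1.0, 8.0, 0.7]
opening: 0.0007
t 7.8 tcp [0.479  0.0185 0.0513] -x ang -84.4 tilt -0.999 pol 175.8 r 0.0806 F [-1.01  8.01  0.7 ] Ftool [ 8.09 -0.21 -0.43] q7 -0.09 open 0.001
```

```bash
python3 -m creep '[[[-0.04,0,0,0,1],[-0.04,0,0,0,1]]]'
python3 -c "
from h import *
st()"
python3 -m creep '[[[-0.042,0,0,0,1],[-0.042,0,0,0,1]]]'
python3 -c "
from h import *
st()"

```

```text
t: 7.95
tcp_pos: [0.4789, 0.0186, 0.0513]
ee_rot: [-0.007, 0.671, 0.742, 0.02]
contact_force: [-1.0, 7.4, 1.5]
opening: 0.0008
t 8.0 tcp [0.4789 0.0186 0.0513] -x ang -84.2 tilt -0.999 pol 175.7 r 0.0807 F [-1.03  7.44  1.52] Ftool [ 7.56 -0.26 -1.24] q7 -0.08 open 0.001
t: 8.15
tcp_pos: [0.4789, 0.0187, 0.0514]
ee_rot: [-0.009, 0.67, 0.742, 0.022]
contact_force: [-1.2, 7.7, 1.0]
opening: 0.0008
t 8.2 tcp [0.4789 0.0187 0.0514] -x ang -84.1 tilt -0.999 pol 175.6 r 0.0807 F [-1.17  7.74  0.99] Ftool [ 7.86 -0.35 -0.66] q7 -0.07 open 0.001
```

```bash
python3 -m creep '[[[-0.05,0,0,0.02,1],[-0.052,0,0,0.02,1]]]'
python3 -c "
from h import *
st()"
python3 -m creep '[[[-0.054,0,0,0.02,1],[-0.054,0,0,0.02,1],[-0.054,0,0,0.02,1]]]'
python3 -c "
from h import *
st()"

```

```text
t: 8.35
tcp_pos: [0.4789, 0.0188, 0.0515]
ee_rot: [-0.012, 0.67, 0.742, 0.024]
contact_force: [-0.8, 8.7, 2.6]
opening: 0.0006
t 8.3 tcp [0.4789 0.0188 0.0515] -x ang -84.1 tilt -0.999 pol 175.6 r 0.0807 F [-0.78  8.7   2.59] Ftool [ 8.85  0.16 -2.15] q7 -0.07 open 0.001
t: 8.65
tcp_pos: [0.4789, 0.019, 0.0516]
ee_rot: [-0.016, 0.67, 0.742, 0.027]
contact_force: [-1.5, 8.4, 1.6]
opening: 0.0003
t 8.7 tcp [0.4789 0.019  0.0516] -x ang -84.1 tilt -0.998 pol 175.5 r 0.0808 F [-1.49  8.44  1.58] Ftool [ 8.62 -0.59 -1.09] q7 -0.05 open 0.000
```

```bash
python3 -m creep '[[[-0.06,0,0,0.02,1],[-0.06,0,0,0.02,1],[-0.06,0,0,0.02,1]]]'
python3 -c "
from h import *
st()"
python3 -m creep '[[[-0.062,0,0,0.02,1],[-0.062,0,0,0.02,1],[-0.062,0,0,0.02,1],[-0.062,0,0,0.02,1]]]'
python3 -c "
from h import *
st()"
python3 -m creep '[[[-0.063,0,0,0.02,1],[-0.063,0,0,0.02,1],[-0.063,0,0,0.02,1],[-0.063,0,0,0.02,1],[-0.063,0,0,0.02,1]]]'
python3 -c "
from h import *
st()"

```

```text
t: 8.95
tcp_pos: [0.4788, 0.0192, 0.0517]
ee_rot: [-0.02, 0.669, 0.742, 0.03]
contact_force: [-1.2, 9.6, 2.5]
opening: 0.0003
t 8.9 tcp [0.4788 0.0192 0.0517] -x ang -84.1 tilt -0.997 pol 175.3 r 0.0808 F [-1.17  9.58  2.46] Ftool [ 9.8  -0.14 -1.78] q7 -0.04 open 0.000
t: 9.35
tcp_pos: [0.4788, 0.0195, 0.0519]
ee_rot: [-0.026, 0.669, 0.742, 0.034]
contact_force: [-2.0, 9.6, 3.4]
opening: 0.0005
t 9.3 tcp [0.4788 0.0195 0.0519] -x ang -84.0 tilt -0.996 pol 175.1 r 0.0809 F [-1.99  9.63  3.36] Ftool [10.03 -0.94 -2.53] q7 -0.02 open 0.001
t: 9.85
tcp_pos: [0.4786, 0.02, 0.052]
ee_rot: [-0.034, 0.668, 0.742, 0.04]
contact_force: [-1.2, 9.2, 3.0]
opening: 0.0002
t 9.8 tcp [0.4786 0.02   0.052 ] -x ang -84.0 tilt -0.994 pol 174.8 r 0.0811 F [-1.2   9.22  3.01] Ftool [ 9.56 -0.2  -2.03] q7 0.00 open 0.000
```

```bash
python3 -m creep '[[[0.1,0,0,0,1],[0.2,0,0,0,1],[0.2,0,0,0,1],[0,0,-0.5,0,1],[0,0,-0.8,0,1],[0,0,-0.8,0,1],[0,0,-0.3,0,1],[0,0,0,0,1]]]'
python3 - <<'E'
from h import *
from station import vision
import cv2
s,M,p=st([.6495,-.0617,.13]);print(M.round(3))
c=vision.read_camera("top")
i=c["color"][105:265,195:355,::-1];cv2.imwrite("pics/t2.png",cv2.resize(i,None,fx=3.7,fy=3.7,interpolation=cv2.INTER_CUBIC))
E
```

```text
t: 10.65
tcp_pos: [0.4728, 0.0321, 0.1765]
ee_rot: [-0.034, 0.668, 0.743, 0.035]
contact_force: [0.7, 0.4, -0.2]
opening: 0.0007
t 10.7 tcp [0.4728 0.0321 0.1765] -x ang -83.9 tilt -0.995 pol 167.3 r 0.0887 F [ 0.73  0.42 -0.22] Ftool [0.32 0.77 0.25] q7 0.10 open 0.001
need [-2.319  3.311  0.729]
[[-0.105  0.994 -0.004]
 [ 0.99   0.105  0.097]
 [ 0.097  0.006 -0.995]]
```

View pics/t2.png

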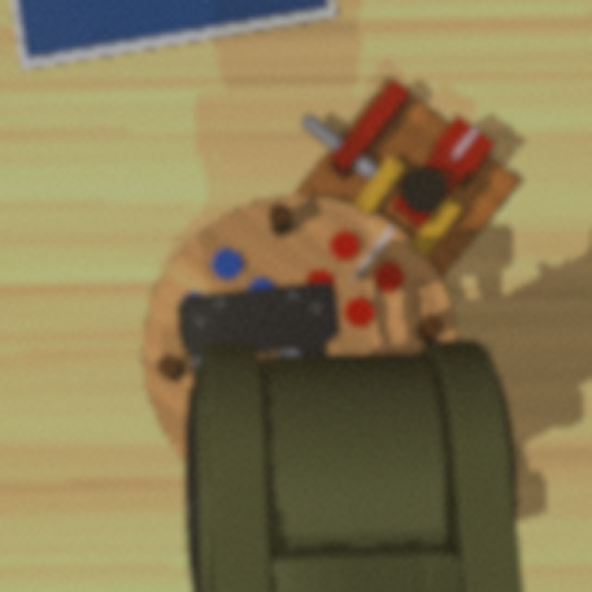

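The keeper (gap between (380,185) and (440,225)) sits under the black knob at (423,188), against the screw tip at (365,162), and the plunger is up. Moving over the knob.

```bash
python3 -m creep '[[[-0.35,0.55,0.05,0,1],[-0.35,0.55,0.1,0,1],[-0.35,0.55,0.1,0,1],[-0.35,0.55,0.1,0,1],[-0.35,0.55,0.1,0,1],[-0.3,0.5,0.1,0,1],[0,0,0,0,1],[0,0,0,0,1]]]'
python3 -c "
from h import *
s,M,p=st([.6485,-.0523,.11]);print(M.round(3)[2])"
```

```text
t: 11.5
tcp_pos: [0.6433, -0.0495, 0.1208]
ee_rot: [-0.041, 0.667, 0.744, 0.027]
contact_force: [0.8, 0.8, 0.4]
opening: 0.0003
t 11.5 tcp [ 0.6433 -0.0495  0.1208] -x ang -83.8 tilt -0.995 pol 323.5 r 0.1044 F [0.84 0.77 0.39] Ftool [ 0.71  0.91 -0.34] q7 -0.04 open 0.000
need [-0.087  0.1    0.207]
[ 0.097 -0.015 -0.995]
```

```bash
python3 -m creep '[[[-0.09,0.1,0.1,0,1],[0,0,0.15,0,1],[0,0,0,0,1]]]'
python3 -c "
from h import *
s,M,p=st([.6485,-.0523,.10]);print(M.round(3)[2])"
```

```text
t: 11.8
tcp_pos: [0.646, -0.0504, 0.1055]
ee_rot: [-0.042, 0.666, 0.744, 0.026]
contact_force: [0.6, 0.0, -0.3]
opening: 0.0006
t 11.8 tcp [ 0.646  -0.0504  0.1055] -x ang -83.7 tilt -0.995 pol 324.0 r 0.1071 F [ 0.55  0.   -0.3 ] Ftool [-0.09  0.55  0.28] q7 -0.04 open 0.001
need [-0.053  0.047  0.104]
[ 0.097 -0.018 -0.995]
```

```bash
python3 - <<'E'
from station import vision
import cv2
c=vision.read_camera("scene")
i=c["color"][180:300,220:370,::-1];cv2.imwrite("pics/s3.png",cv2.resize(i,None,fx=4,fy=4,interpolation=cv2.INTER_CUBIC))
E
```

```text
(no output)
```

View pics/s3.png

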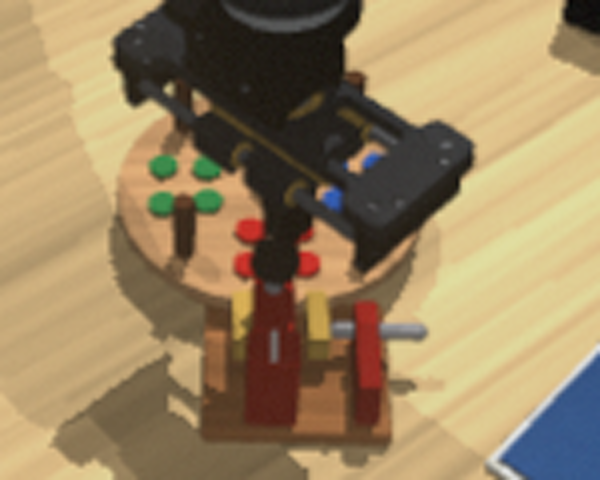

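The finger tip at (285,232) is just above and behind the knob at (275,258), with the brass against the screw at (330,325). Applying the small correction, then pressing.

```bash
python3 -m creep '[[[-0.06,0.06,0.02,0,1],[-0.02,0.02,0.02,0,1],[0,0,0.03,0,1]]]'
python3 -c "
from h import *
s,M,p=st([.6485,-.0523,.097])"
python3 -m creep '[[[0,0,0.04,0,1],[0,0,0.04,0,1]]]'
python3 -c "
from h import *
s,M,p=st([.6485,-.0523,.097])"
```

```text
t: 12.15
tcp_pos: [0.6513, -0.054, 0.1036]
ee_rot: [-0.04, 0.666, 0.745, 0.026]
contact_force: [0.1, 0.2, 0.2]
opening: 0.0006
t 12.2 tcp [ 0.6513 -0.054   0.1036] -x ang -83.6 tilt -0.995 pol 324.1 r 0.1135 F [0.05 0.24 0.21] Ftool [ 0.25  0.08 -0.18] q7 -0.04 open 0.001
need [ 0.027 -0.05   0.137]
t: 12.35
tcp_pos: [0.6515, -0.0537, 0.0999]
ee_rot: [-0.04, 0.666, 0.745, 0.026]
contact_force: [-1.5, 0.1, -0.4]
opening: 0.0007
t 12.3 tcp [ 0.6515 -0.0537  0.0999] -x ang -83.7 tilt -0.995 pol 324.3 r 0.1135 F [-1.46  0.14 -0.38] Ftool [ 0.26 -1.43  0.43] q7 -0.04 open 0.001
need [ 0.029 -0.056  0.062]
```

```bash
python3 -m creep '[[[0,0,0.04,0,1],[0,0,0.04,0,1]]]'
python3 -c "
from h import *
s,M,p=st([.6485,-.0523,.082])"
python3 -m creep '[[[0,0,0.05,0,1],[0,0,0.05,0,1]]]'
python3 -c "
from h import *
s,M,p=st([.6485,-.0523,.082])"
```

```text
t: 12.55
tcp_pos: [0.6516, -0.0535, 0.0961]
ee_rot: [-0.039, 0.666, 0.744, 0.026]
contact_force: [-1.5, -1.1, 2.6]
opening: 0.0004
t 12.6 tcp [ 0.6516 -0.0535  0.0961] -x ang -83.7 tilt -0.996 pol 324.3 r 0.1134 F [-1.53 -1.1   2.63] Ftool [-0.67 -1.68 -2.68] q7 -0.04 open 0.000
need [ 0.005 -0.054  0.285]
t: 12.75
tcp_pos: [0.6516, -0.0536, 0.0914]
ee_rot: [-0.039, 0.666, 0.744, 0.026]
contact_force: [-0.9, -0.5, 2.4]
opening: 0.0008
t 12.8 tcp [ 0.6516 -0.0536  0.0914] -x ang -83.7 tilt -0.996 pol 324.3 r 0.1135 F [-0.9  -0.49  2.41] Ftool [-0.17 -0.98 -2.43] q7 -0.04 open 0.001
need [ 0.014 -0.056  0.19 ]
```

```bash
python3 -m creep '[[[0,0,0.05,0,1],[0,0,0.05,0,1]]]'
python3 -c "
from h import *
s,M,p=st()"
python3 -m creep '[[[0,0,0.04,0,1],[0,0,0.04,0,1]]]'
python3 -c "
from h import *
s,M,p=st()"
python3 -m creep '[[[0,0,0.03,0,1],[0,0,0.03,0,1]]]'
python3 -c "
from h import *
s,M,p=st()"
```

```text
t: 12.95
tcp_pos: [0.6516, -0.0535, 0.0862]
ee_rot: [-0.039, 0.666, 0.744, 0.026]
contact_force: [-0.7, -2.5, 2.9]
opening: 0.0005
t 12.9 tcp [ 0.6516 -0.0535  0.0862] -x ang -83.7 tilt -0.996 pol 324.3 r 0.1134 F [-0.68 -2.46  2.9 ] Ftool [-2.09 -0.99 -3.09] q7 -0.04 open 0.000
t: 13.15
tcp_pos: [0.6516, -0.0535, 0.0819]
ee_rot: [-0.038, 0.666, 0.744, 0.026]
contact_force: [-0.6, -1.7, 8.7]
opening: 0.0005
t 13.2 tcp [ 0.6516 -0.0535  0.0819] -x ang -83.7 tilt -0.996 pol 324.4 r 0.1135 F [-0.59 -1.67  8.73] Ftool [-0.79 -0.88 -8.83] q7 -0.05 open 0.001
t: 13.35
tcp_pos: [0.6518, -0.0535, 0.0817]
ee_rot: [-0.038, 0.666, 0.744, 0.025]
contact_force: [-5.2, -1.7, 11.5]
opening: 0.0006
t 13.3 tcp [ 0.6518 -0.0535  0.0817] -x ang -83.7 tilt -0.996 pol 324.4 r 0.1136 F [-5.22 -1.67 11.49] Ftool [ -0.04  -5.52 -11.47] q7 -0.05 open 0.001
```

Fully home: TCP at 81.7 mm and the force climbs to 11.5 N against the hard end. Holding a moment, then lifting away.

```bash
python3 -m creep '[[[0,0,0.02,0,1],[0,0,0.02,0,1]]]'
python3 -m creep '[[[0,0,-0.1,0,1],[0,0,-0.4,0,1],[0,0,-0.7,0,1],[0.2,0,-0.8,0,1],[0.3,-0.7,-0.3,0,1],[0.3,-0.8,0,0,1],[0.3,-0.8,0,0,1],[0,0,0,0,1]]]'
python3 -m creep '[[[0.3,-0.8,0,0,1],[0.3,-0.8,0,0,1],[0.3,-0.8,0,0,1],[0,0,0,0,1],[0,0,0,0,1]]]'
python3 - <<'E'
from h import *
from station import vision
import cv2
s,M,p=st()
for n,a in(("scene",(180,300,220,370)),("top",(105,225,235,385))):
    c=vision.read_camera(n);i=c["color"][a[0]:a[1],a[2]:a[3],::-1]
    cv2.imwrite(f"pics/{n}4.png",i)
cv2.imwrite("pics/f4.png",cv2.resize(np.vstack([cv2.imread("pics/scene4.png"),cv2.imread("pics/top4.png")]),None,fx=2.5,fy=2.5,interpolation=cv2.INTER_CUBIC))
E
```

```text
t: 13.55
tcp_pos: [0.6517, -0.0535, 0.0819]
ee_rot: [-0.038, 0.667, 0.744, 0.025]
contact_force: [-2.6, -0.4, 7.0]
opening: 0.0005
t: 14.35
tcp_pos: [0.5299, -0.0167, 0.2033]
ee_rot: [-0.042, 0.665, 0.745, 0.026]
contact_force: [-0.3, 0.5, 0.9]
opening: 0.0008
t: 14.85
tcp_pos: [0.4021, 0.0155, 0.2067]
ee_rot: [-0.043, 0.666, 0.745, 0.027]
contact_force: [0.2, 0.6, 0.7]
opening: 0.0004
t 14.8 tcp [0.4021 0.0155 0.2067] -x ang -83.7 tilt -0.995 pol 178.9 r 0.1573 F [0.17 0.58 0.73] Ftool [ 0.63  0.22 -0.67] q7 0.32 open 0.000
```

View pics/f4.png

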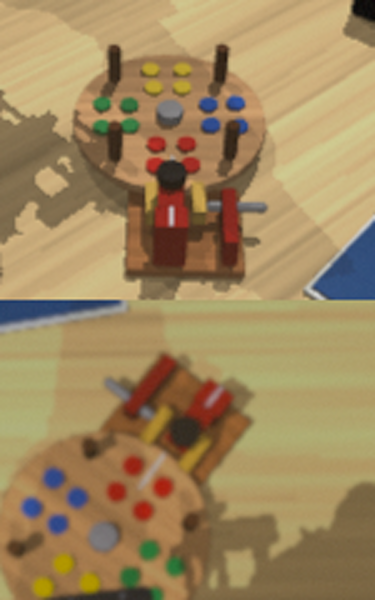

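The knob is down, close above the red arm (172,175 in the scene half). The brass keeper stands on both sides of it and the arm is clear. Handing in.

```bash
python3 -c "
from station import order
print(order.sign_off())"
```

```text
the job is handed in; nothing more can be done
None
```

I brought the carousel round to its index mark, locked it with the plunger and handed the job in at about 15 s of the 72 s allowed. No verdict was reported, and I have no direct reading of the carousel or plunger joints.

- **Turning and pressing:** I pushed peg2 anticlockwise with the shut fingers, about 1.5–2.5 N on the way, until the force rose at the stop screw. I then raised the force to about 8–10 N and held it for over a second. The highest reading was 10 N, against the 13 N limit.
- **Plunger:** It went down against about 3 N, passed the 6 mm depth without landing on the brass, and met the hard end. The fingertip was then at 81.7 mm, against 81 mm expected. The highest force was about 13 N in total, 11.5 N of it straight down, against the 20 N limit.
- **Last checks:** The final pictures show the knob down between the two brass blocks. The arm was clear, at 0.2 m height with about 1 N of force noise.
- **Dice, bowl and caddy:** I did not measure them again afterwards. The arm passed well above them and never came near.
- **What did not go as planned:** The tool tilted about 6 degrees while pressing on the peg. I could not undo that with the moves available, so I allowed for it when pressing the plunger.

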